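# Turn the parts turntable to the grease bottle

### The arm

A 6-joint arm with a two-finger parallel gripper is mounted at the origin on the work surface; the furniture and walls round the work are solid. World frame = base frame: x ahead of the robot, y to its left, z up, the work surface at z = 0. Lengths are in m, angles in rad, forces in N, time in s.
With the tool pointing down it reaches from about 0.325 to 0.75 m from the base axis. Payload 7.6 kg.
Tool frame: the origin (TCP) lies on the centre line of the jaws, within the pads' length; the fingertips stand 14 mm ahead of it and the grasp point (between the pads) lies 5 mm behind it (env.finger_overhang is the z of the fingertips in the tool frame, in m); z points along the fingers, y is the line along which they close (so a half turn about z gives the same grasp; the last joint's range is limited). The gripper opens to 85 mm and grips with 20 to 120 N. Pads are 22 mm wide; open, the fingers measure 114 mm over their backs; the gripper's body (76 mm by 85 mm) begins 54 mm behind the grasp point. The pads swing forward as they close: fully open they stand 13 mm farther back than shut.
Start: joints at [-1.401, 0.052, 1.401, -0, 1.689, -0.07], TCP at [0.125, -0.51, 0.245] pointing down, gripper open.
Joint ranges: [-2.9, 2.9], [-0.91, 2.17], [0.12, 2.37], [-1.06, 4.2], [0.26, 2.73], [-2.93, 2.93]. Speed limits (rad/s): [2.57, 2.57, 3.01, 3.14, 3.14, 3.14].

### API

Orientations are given as a 3x3 rotation matrix whose columns are the frame's x, y, z axes.
In Python, from rig import readout, cams, env gives the robot as it stands.
- The arm moves only by the tool arm_command, never from a script. Its argument "moves" is a list of rows, each a list of 4 numbers: the shift along the tool's x, y, z in mm, then the turn about the tool's z in rad. In form: [[x, y, z, roll], ...]. A call has exactly 5 rows; each row is the pose to reach, as a shift and turn from the pose commanded when the call began, along the tool's axes at that moment; what a row does not reach only later rows make up. A row lasts 1/8 s, in which the tool goes at most 62.5 mm and 10.7 degrees, less where a joint would pass 70% of its speed; a pose out of reach is approached as far as the arm can. A call with a gripper value outside its range is refused whole. "hand" is the finger opening in mm, from 0 to 85.4, set as the call begins (left out, the last holds). The fingers move at their own pace and stop on an object; "squeeze" is the grip in N (left out, the last holds). Time passes only in rows, so rows that repeat a pose let the fingers close, or fill a call up. It gives the time, the measured TCP pose, the force, the opening and the grip force at its end, in the units of the state.
- readout.get_obs(): the state, without advancing time (a new reading comes with each control period).
- cams.grab_frame(name): name is "scene" or "side" or "wrist"; returns the picture (480x640x3 uint8, red, green, blue); there is no depth.
- cams.get_calibration(name): a dict with "intrinsics" (3x3 intrinsics, pixels), "k1" (the pictures are not rectified: a ray, as slopes to the right and down, at radius r is drawn at 1 + k1 r^2 times it, then the intrinsics apply), "world_to_cam" (4x4, takes a point from world to camera coordinates). Camera axes: x right, y down, z forward; pixel columns grow to the right and rows downward; lengths in m; the calibration is good to about 2 mm. A picture is of the moment at which its call begins: read the wrist's pose just before it. get_calibration takes no time and is no camera call; for the wrist camera it gives the pose at the moment of the call.
- env.close_job(): hands the job in; it is judged then, once.
The state is a dict: "t": time; "qpos": joint angles; "dq": joint speeds; "tau": joint torques, N m; "tcp_pos": TCP position; "tcp_rot": TCP orientation; "wrist_force": force on the tool from outside, world axes, zero at the start; "wrist_torque": the same for the moment, N m; "gripper_width": finger opening in m; "finger_force": force on a finger pad.
Only numpy, scipy, OpenCV 4.12 (cv2) and the standard library are available. Lean on these libraries where they do the work, as an engineer would, in place of code of your own. Each camera call takes 0.05 s, during which the arm holds its last target. There are 200 camera calls.

### The job

Spin the parts turntable by pushing its rim with the fingertips (the notches are there for that) until the grease bottle (the tall one with the pointed nozzle) stands squarely in front of the stand's fixed arrow. Turn it gently and leave it at rest there, with the bottle and the three cartridges still upright in their pockets. Do not touch or lift anything standing on the turntable, and leave the things on the table round it where they are.

Things in the scene. Friction and masses are not known exactly. Their poses are not given: they have to be found in the camera images.
- grease_bottle: Squeeze bottle with a thin pointed nozzle, 43 mm across and 139 mm tall, standing loose in one of the four pockets of the turntable; the only bottle and the tallest thing on it. Origin: centre of its underside, z up.
- cartridge_0: Cream filter cartridge with a black O-ring, open top, 41 mm across its body and 72 mm tall, standing loose in one of the four pockets of the turntable. Origin: centre of its underside, z up.
- cartridge_1: Cream filter cartridge with a black O-ring, open top, 41 mm across its body and 72 mm tall, standing loose in one of the four pockets of the turntable. Origin: centre of its underside, z up.
- cartridge_2: Cream filter cartridge with a black O-ring, open top, 41 mm across its body and 72 mm tall, standing loose in one of the four pockets of the turntable. Origin: centre of its underside, z up.
- turntable (a joint): Angle of the turntable in rad, 0 at the start, growing counter-clockwise seen from above; it turns up to 6.28 rad either way from there. Light friction (about 1.5 N at the rim); it stays where it is left. It has four pockets 85 mm from the centre, midway between its four rim notches: low rings, 8 mm high, 49 mm inside and 57 mm outside, each holding one thing.
- turntable_top (a point): Centre of the turntable's top face, on the turning axis, 60 mm above the table. The turntable is a bare metal disc, 330 mm across and 25 mm thick, its underside 35 mm above the table, with four open notches in its rim, 90 degrees apart. A small hub stands 13 mm above the top at the centre.
- stand: Fixed stand below the disc: foot 190 mm across, 14 mm high; a bar 28 mm wide, 10 mm high runs out to an upright 205 mm from the axis that carries a flat arrow pointing at the axis, 72 to 80 mm above the table, over the rim from 205 to 140 mm from the axis, 40 mm wide outside. Origin: on the axis at table height; the arrow is on its -x side, roughly towards the robot.
- front_spot (a point): Fixed point on the stand's -x side, 85 mm from the axis and 60 mm above the table, straight in line with the arrow: where the centre of a pocket lies when the thing in it is squarely in front of the arrow.
- notch0 (a point): Point on the centre line of a rim notch, 142 mm from the turning axis, level with the disc's top (60 mm above the table); it turns with the disc. The notch has parallel sides 76 mm apart and is open right through the disc down to the table; its floor is 27 mm nearer the axis, its mouth at the rim 23 mm farther out.
- notch1 (a point): Point on the centre line of a rim notch, 142 mm from the turning axis, level with the disc's top (60 mm above the table); it turns with the disc. The notch has parallel sides 76 mm apart and is open right through the disc down to the table; its floor is 27 mm nearer the axis, its mouth at the rim 23 mm farther out.
- notch2 (a point): Point on the centre line of a rim notch, 142 mm from the turning axis, level with the disc's top (60 mm above the table); it turns with the disc. The notch has parallel sides 76 mm apart and is open right through the disc down to the table; its floor is 27 mm nearer the axis, its mouth at the rim 23 mm farther out.
- notch3 (a point): Point on the centre line of a rim notch, 142 mm from the turning axis, level with the disc's top (60 mm above the table); it turns with the disc. The notch has parallel sides 76 mm apart and is open right through the disc down to the table; its floor is 27 mm nearer the axis, its mouth at the rim 23 mm farther out.
- oring_tin: Open tin of O-rings, 68 mm across and 22 mm high, loose on the table to the right of the turntable. Origin: centre of its underside. Leave alone.
- cap_0: Moulded ring-shaped cap, 64 mm across and 28 mm high, loose on the table to the left and nearer the robot. Origin: centre of its underside. Leave alone.
- tape_measure: Tape measure, 41 x 80 mm and 65 mm high, loose on the table to the left of the turntable. Origin: centre of its underside. Leave alone.
Things that resemble listed ones, but are neither listed nor needed, are in the scene too. What is shaped like the cartridge_0 but orange is not meant.

How it is judged:
At the end, for the whole second after the job is handed in: The grease bottle's centre is within 14 mm horizontally of the spot in line with the arrow, the turntable is still (under 0.05 rad/s), and bottle and cartridges stand upright (within 0.12 rad) in their pockets, 75 to 95 mm from the axis, undersides 55 to 66 mm above the table (horizontal distance between grease_bottle and front_spot below 0.014 m and velocity of joint turntable between -0.05 and 0.05 rad/s and angle between each of grease_bottle, cartridge_0, cartridge_1, cartridge_2's own z axis and vertical below 0.12 rad and height (world z) of grease_bottle between 0.055 and 0.066 m and horizontal distance between grease_bottle and turntable_top between 0.075 and 0.095 m and height (world z) of cartridge_0 between 0.055 and 0.066 m and horizontal distance between cartridge_0 and turntable_top between 0.075 and 0.095 m and height (world z) of cartridge_1 between 0.055 and 0.066 m and horizontal distance between cartridge_1 and turntable_top between 0.075 and 0.095 m and height (world z) of cartridge_2 between 0.055 and 0.066 m and horizontal distance between cartridge_2 and turntable_top between 0.075 and 0.095 m); the robot touches nothing.
It fails at once if the turntable is spun roughly, faster than 2.5 rad/s (velocity of joint turntable above 2.5 rad/s or velocity of joint turntable below -2.5 rad/s).
It fails at once if the robot touches a thing standing on the turntable (contact force between any of the arm, the fingers and grease_bottle above 0.5 N or contact force between any of the arm, the fingers and cartridge_0 above 0.5 N or contact force between any of the arm, the fingers and cartridge_1 above 0.5 N or contact force between any of the arm, the fingers and cartridge_2 above 0.5 N).
It fails at once if a thing on the turntable is lifted, tipped or thrown out of its pocket (height (world z) of any of grease_bottle, cartridge_0, cartridge_1, cartridge_2 above 0.07 m or angle between any of grease_bottle, cartridge_0, cartridge_1, cartridge_2's own z axis and vertical above 0.25 rad).
It fails at once if the O-ring tin, the loose cap or the tape measure beside the turntable is moved more than 15 mm (distance of any of oring_tin, cap_0, tape_measure from where it was at the start of the episode above 0.015 m).
It also fails if it takes over 56 s, if anything falls off the work surface, if the arm or the gripper's body presses on something with over 40 N, if the wrist force passes 120 N, or if a joint passes its speed limit or range.

## Working session

There is one attempt and no reset: what is moved stays moved. The work goes in short steps, Python scripts to look and compute and a tool call to move; the robot and the scene stay as the last step left them, time stands still between calls to the robot, and variables do not carry over. Pictures are saved under pics/ and viewed, at most 12 in all, crops included, and the job is handed in when it is done.

Besides the shell and the picture viewer there is one more tool, called after "Call:" as name([rows], argument=value, ...), one row to a line, values as JSON. arm_command: Moves the arm, as the interface text tells. Its arguments: {"type":"object","properties":{"moves":{"type":"array","items":{"type":"array","items":{"type":"number"}}},"hand":{"type":"number"},"squeeze":{"type":"number"}},"required":["moves"]}

```bash
mkdir -p pics; cat > h.py <<'E'
import numpy as np, cv2
from rig import readout, cams, env
def snap(n,f):
    im=cams.grab_frame(n); cv2.imwrite('pics/'+f,im[...,::-1]); return im
def ray(n,u,v):
    c=cams.get_calibration(n);K=np.array(c['intrinsics']);T=np.array(c['world_to_cam'])
    p=cv2.undistortPoints(np.array([[[u,v]]],float),K,np.array([c['k1'],0,0,0.]))[0,0]
    R=T[:3,:3];return -R.T@T[:3,3],R.T@np.array([p[0],p[1],1])
def atz(n,u,v,z):
    o,d=ray(n,u,v);return (o+d*(z-o[2])/d[2]).round(4)
def tri(obs):
    A=np.zeros((3,3));b=np.zeros(3)
    for n,u,v in obs:
        o,d=ray(n,u,v);d=d/np.linalg.norm(d);M=np.eye(3)-np.outer(d,d);A+=M;b+=M@o
    return np.linalg.solve(A,b).round(4)
def proj(n,P):
    c=cams.get_calibration(n);T=np.array(c['world_to_cam'])
    r,_=cv2.Rodrigues(T[:3,:3]);return cv2.projectPoints(np.array(P,float).reshape(-1,3),r,T[:3,3],np.array(c['intrinsics']),np.array([c['k1'],0,0,0.]))[0][:,0].round(1)
E
python3 -c "
from h import *
snap('scene','a.png');snap('side','b.png');o=readout.get_obs();print(o['tcp_pos'],o['tcp_rot'],o['t'])"
```

```text
[ 0.12467487 -0.50970966  0.24453135] [[ 9.71382113e-01  2.37522052e-01 -2.54549204e-04]
 [ 2.37522169e-01 -9.71381036e-01  1.44993214e-03]
 [ 9.71265881e-05 -1.46889922e-03 -9.99998916e-01]] 0.1
```

View pics/a.png

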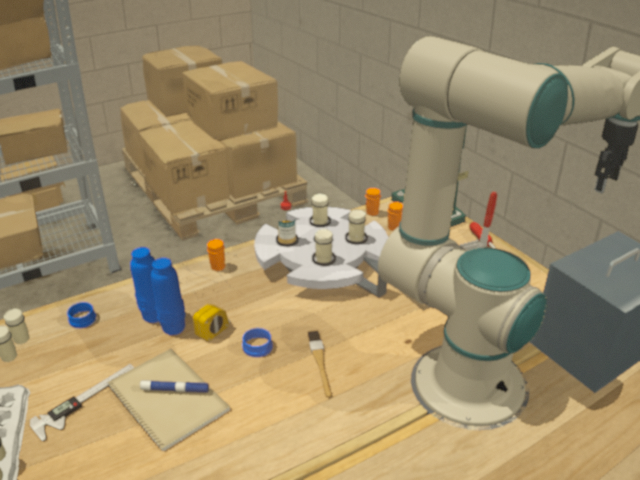

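View pics/b.png

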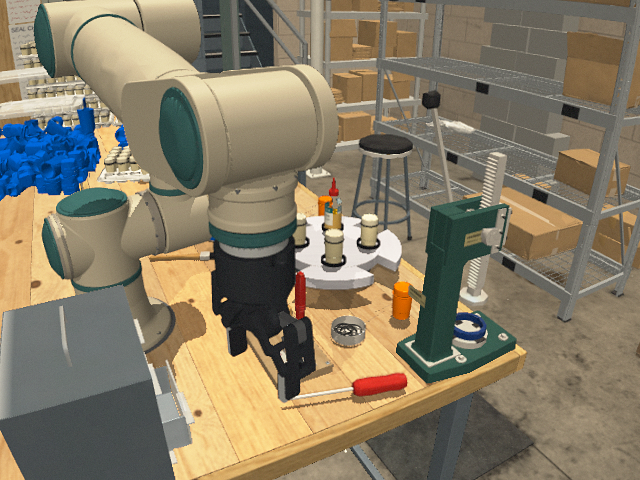

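The scene view has the bottle at about (287,235), with cartridges at (320,215), (357,230) and (323,250). The side view has the bottle at (334,215), with cartridges at (369,232), (334,250) and (300,232). I'll enlarge both.

```bash
python3 -c "
from h import *
a=cv2.imread('pics/a.png')[175:305,240:410];b=cv2.imread('pics/b.png')[170:300,260:430]
cv2.imwrite('pics/c.png',cv2.resize(a,(784,600),interpolation=3));cv2.imwrite('pics/d.png',cv2.resize(b,(784,600),interpolation=3))"
```

```text
(no output)
```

View pics/c.png

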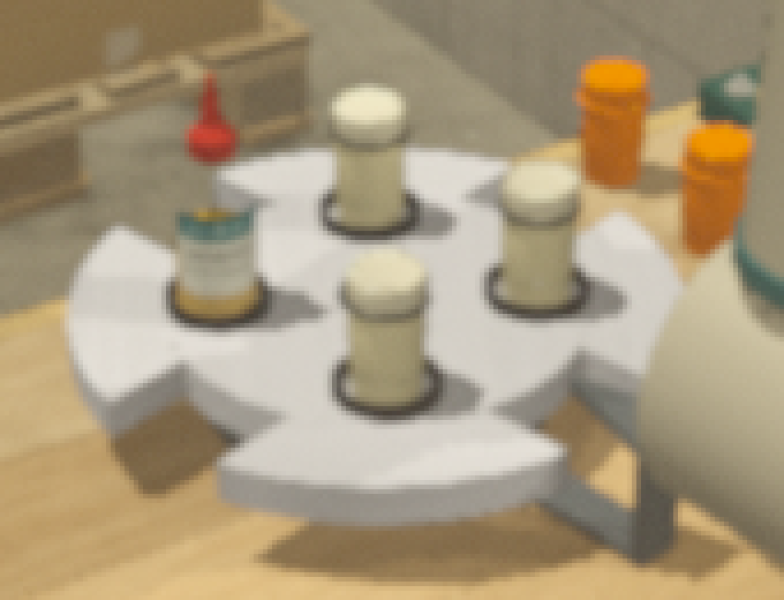

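View pics/d.png

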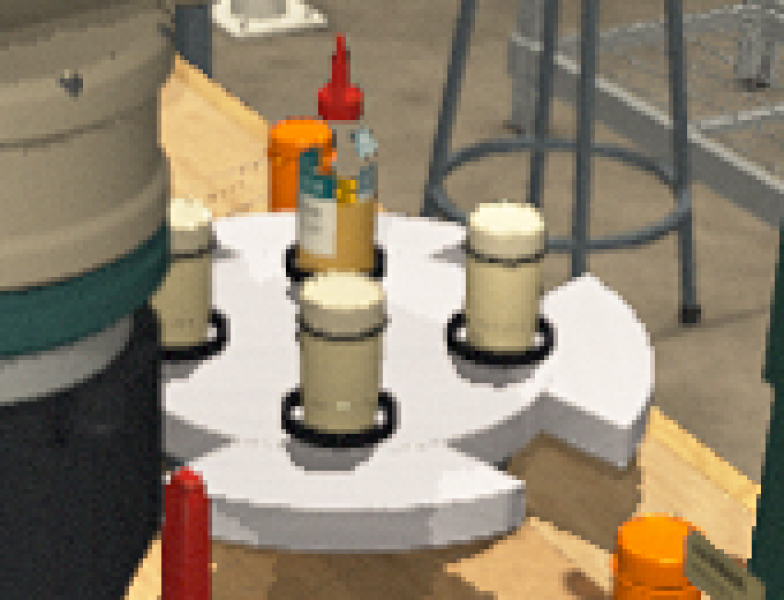

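```bash
python3 -c "
from h import *
s=170/784
S=lambda u,v:('scene',240+u*s,175+v*s)
D=lambda u,v:('side',260+u*s,170+v*s)
print('tip tri',tri([S(210,75),D(341,38)]))
ps=[S(217,297),S(370,210),S(538,288),S(387,385)]
P=np.array([atz(*p,.064) for p in ps]);print(P,P.mean(0))
pd=[D(335,265),D(500,340),D(339,415)]
Q=np.array([atz(*p,.064) for p in pd]);print(Q)
for a,b in [((217,297),(335,265)),((370,210),(500,340)),((538,288),(339,415))]: print(tri([S(*a),D(*b)]))
c=P.mean(0)
for p in list(P)+list(Q): print(np.degrees(np.arctan2(*(p-c)[[1,0]])).round(1),np.linalg.norm((p-c)[:2]).round(4))
print('upright foot',atz(*S(640,555),0),atz(*S(655,440),.05))
for n,u,v in [('tin',349,332)]: print(n,atz('side',u,v,.02))
for n,u,v,z in [('cap',258,343,.014),('tape',211,322,.03),('orange',217,256,.03),('blueb',170,325,0),('brush',315,335,0.01)]: print(n,atz('scene',u,v,z))
print('orangeR',atz('side',401,300,.03), 'greenvise corner',atz('side',399,348,0),atz('side',470,305,.0))
print('notch corners',[atz(*S(*p),.06) for p in [(110,400),(185,365),(285,415),(220,457),(565,450),(495,408)]])
"
```

```text
tip tri [0.555  0.0984 0.1948]
[[ 0.5517  0.1009  0.064 ]
 [ 0.5863 -0.015   0.064 ]
 [ 0.4705 -0.0496  0.064 ]
 [ 0.4347  0.0667  0.064 ]] [0.5108  0.02575 0.064  ]
[[ 0.5517  0.0932  0.064 ]
 [ 0.5852 -0.0228  0.064 ]
 [ 0.4723 -0.0542  0.064 ]]
[0.5552 0.0989 0.0611]
[ 0.5895 -0.0172  0.061 ]
[ 0.4736 -0.0516  0.062 ]
61.4 0.0856
-28.4 0.0858
-118.1 0.0855
151.7 0.0864
58.8 0.0789
-33.1 0.0888
-115.7 0.0887
upright foot [ 0.3197 -0.0118 -0.    ] [ 0.341 -0.033  0.05 ]
tin [ 0.4009 -0.2464  0.02  ]
cap [0.3054 0.3048 0.014 ]
tape [0.3985 0.3687 0.03  ]
orange [0.6221 0.2601 0.03  ]
blueb [ 0.4692  0.4404 -0.    ]
brush [0.2699 0.1894 0.01  ]
orangeR [ 0.5461 -0.2142  0.03  ] greenvise corner [ 0.4747 -0.3115  0.    ] [ 0.6988 -0.2661  0.    ]
notch corners [array([0.5008, 0.1901, 0.06  ]), array([0.509 , 0.1429, 0.06  ]), array([0.4436, 0.121 , 0.06  ]), array([0.4292, 0.1659, 0.06  ]), array([0.3463, 0.0184, 0.06  ]), array([0.3942, 0.028 , 0.06  ])]
```

The turntable centre is near (0.512, 0.023), and the bottle sits at about 61° as seen from above. The arm hides the arrow, so I'll bring the wrist camera over the table to look at it.

Call:
arm_command([
  [40, -26, -20, 0.12],
  [80, -52, -40, 0.24],
  [120, -78, -55, 0.24],
  [160, -104, -58, 0.24],
  [204, -130, -58, 0.24],
], hand=0)

```text
t: 0.72
tcp_pos: [0.2928, -0.3341, 0.3035]
tcp_rot: [[1.0, -0.001, 0.0], [-0.001, -1.0, -0.0], [0.0, 0.0, -1.0]]
wrist_force: [0.9, 0.3, 0.0]
gripper_width: 0.0001
finger_force: 0.0
```

Call:
arm_command([
  [40, -40, -15, 0],
  [80, -80, -30, 0],
  [120, -120, -45, 0],
  [160, -165, -57, 0],
  [167, -175, -57, 0],
])

```text
t: 1.35
tcp_pos: [0.4607, -0.1578, 0.3605]
tcp_rot: [[1.0, 0.004, 0.0], [0.004, -1.0, 0.0], [0.0, -0.0, -1.0]]
wrist_force: [-0.1, -0.4, 0.2]
gripper_width: -0.0
finger_force: 0.0
```

```bash
python3 -c "
from h import *
o=readout.get_obs();print(o['tcp_pos'],o['tcp_rot'],o['t'],o['gripper_width'])
T=np.array(cams.get_calibration('wrist')['world_to_cam']);R=T[:3,:3]
print(-R.T@T[:3,3],R)
print('proj',proj('wrist',[[.512,.023,.06],[.43,0,.06],[.33,0,.06]]))
snap('wrist','e.png')"
```

```text
[ 0.46067177 -0.15781714  0.36048031] [[ 9.99991525e-01  4.09602765e-03  4.14260362e-04]
 [ 4.09595003e-03 -9.99991594e-01  1.88026654e-04]
 [ 4.15027042e-04 -1.86328271e-04 -9.99999897e-01]] 1.35 -3.1475815548508875e-07
[ 0.53510162 -0.15775389  0.48934003] [[ 5.83474530e-03 -9.99982861e-01  4.82683927e-04]
 [-9.56088233e-01 -5.43718434e-03  2.93028543e-01]
 [-2.93020897e-01 -2.17123534e-03 -9.56103572e-01]]
proj [[160.4 146.9]
 [188.6 218.8]
 [196.5 296.3]]
```

View pics/e.png

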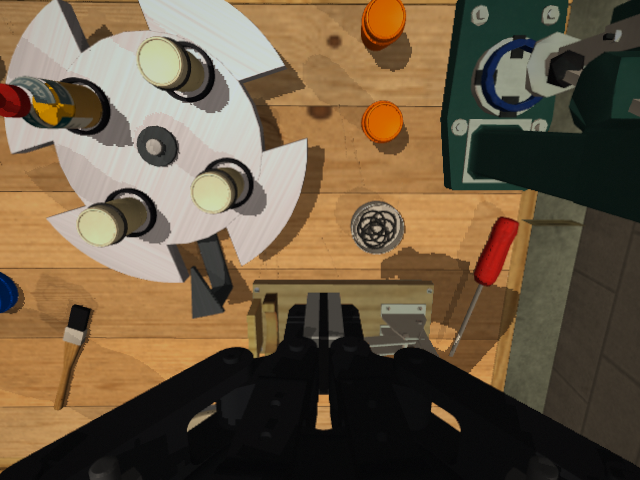

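Wrist view: the hub is at (156,146), the bottle ring at (88,105), and the arrow (dark triangle) around (205,295). The notches open toward the top left, left, lower right and right. I'll enlarge the arrow.

```bash
python3 -c "
import cv2
a=cv2.imread('pics/e.png')[220:340,150:310];cv2.imwrite('pics/f.png',cv2.resize(a,(800,600),interpolation=3))"
```

```text
(no output)
```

View pics/f.png

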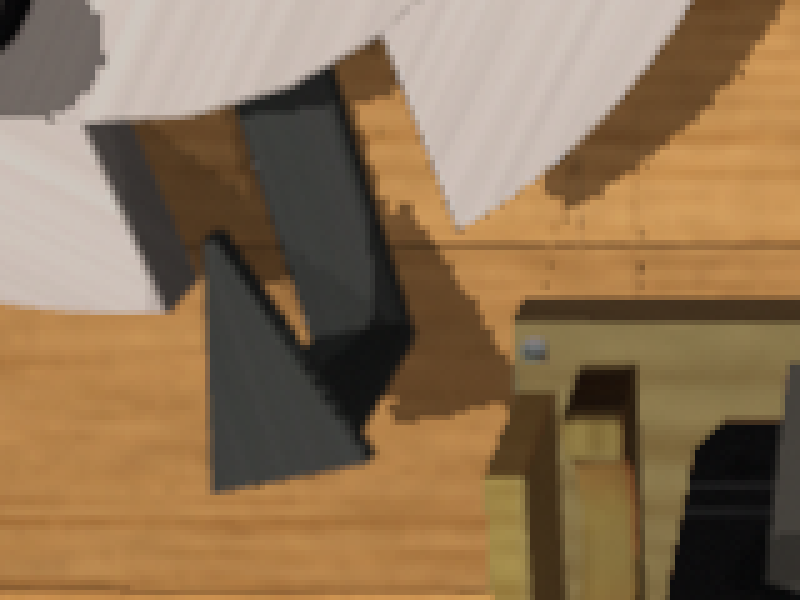

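The arrow's tip is at (193.4,266.6), and its base corners are at (192.6,318.4) and (224,311.4).

```bash
python3 -c "
from h import *
W=lambda u,v,z:atz('wrist',u,v,z)
h=W(156,146,.073);t=W(193.4,266.6,.08);a=W(192.6,318.4,.08);b=W(224,311.4,.08);m=(a+b)/2
print('hub',h,'tip',t,'base',m)
ang=lambda p:np.degrees(np.arctan2(*(p-h)[[1,0]]))%360
print(ang(t),ang(m),'tipbase',np.degrees(np.arctan2(*(m-t)[[1,0]]))%360,np.linalg.norm((t-h)[:2]),np.linalg.norm((m-h)[:2]))
for p in [(88,105),(187,70),(228,186),(130,214)]:
  q=W(*p,.064);print(q,ang(q),np.linalg.norm((q-h)[:2]))
print('notch corners')
for p in [(284,69),(248,79),(307,139),(262,155),(241.5,266),(226.5,228),(183,282)]:
  q=W(*p,.06);print(q,ang(q),np.linalg.norm((q-h)[:2]))
for p,z in [((380,121),.06),((383,20),.06),((377,227),.02),((445,60),0.02)]:print(W(*p,z))
"
```

```text
hub [0.5131 0.0217 0.073 ] tip [ 0.3772 -0.0075  0.08  ] base [ 0.3145  -0.01945  0.08   ]
192.1264249249905 191.70606291556382 tipbase 190.7905964142041 0.1390016186956109 0.20281834852892378
[0.5543 0.0919 0.064 ] 59.59155811833033 0.08139705154365237
[ 0.5894 -0.0165  0.064 ] 333.404919591126 0.08532836574082504
[ 0.4692 -0.0503  0.064 ] 238.6284097451737 0.08432799060810117
[0.436  0.0653 0.064 ] 150.51186883217986 0.08857409327788798
notch corners
[ 0.5916 -0.1167  0.06  ] 299.5617569625879 0.1591125702136698
[ 0.5817 -0.0785  0.06  ] 304.3967407112391 0.12143310915891102
[ 0.5211 -0.1403  0.06  ] 272.82712457816126 0.1621974105835232
[ 0.5035 -0.0898  0.06  ] 265.07904616064025 0.1119125104713499
[ 0.3706 -0.0589  0.06  ] 209.4931096610323 0.1637150267996191
[ 0.4187 -0.044   0.06  ] 214.8369354842372 0.11501239063683528
[0.3491 0.0147 0.06  ] 182.4440680576354 0.1641493222648208
[ 0.5404 -0.2201  0.06  ]
[ 0.6373 -0.2181  0.06  ]
[ 0.4102 -0.2286  0.02  ]
[ 0.607  -0.2963  0.02  ]
```

Results: centre (0.513, 0.022), arrow at 191.7°, bottle at about 61°. I need about +131° counter-clockwise, in two strokes of roughly 65° from the right-hand notch at 286°. I'll go in above that notch.

Call:
arm_command([
  [30, -12, 40, 0],
  [60, -24, 80, 0],
  [90, -36, 130, 0],
  [93, -38, 175, 0],
  [93, -38, 200, 0],
])

```text
t: 2.02
tcp_pos: [0.5503, -0.1231, 0.1564]
tcp_rot: [[1.0, -0.001, -0.005], [-0.001, -1.0, 0.001], [-0.005, -0.001, -1.0]]
wrist_force: [-0.1, 0.1, -0.4]
gripper_width: 0.0001
finger_force: 0.0
```

Call:
arm_command([
  [0, 0, 40, 0],
  [0, 0, 75, 0],
  [0, 0, 100, 0],
  [0, 0, 108, 0],
  [0, 0, 108, 0],
])

```text
t: 2.65
tcp_pos: [0.5517, -0.1231, 0.0523]
tcp_rot: [[1.0, -0.001, -0.001], [-0.001, -1.0, -0.0], [-0.001, 0.0, -1.0]]
wrist_force: [0.5, 0.0, -1.0]
gripper_width: 0.0001
finger_force: 0.0
```

```bash
python3 -c "
from h import *
o=readout.get_obs();p=o['tcp_pos'];print(p,o['wrist_force'])
C=np.array([.513,.022]);r=.148
for k,a in enumerate(np.arange(286,362,4)):
  q=C+r*np.array([np.cos(np.radians(a)),np.sin(np.radians(a))]);print(a,((q-p[:2])*1000*[1,-1]).round(0))
"
```

```text
[ 0.55165954 -0.12306336  0.05232305] [ 0.52675726  0.04637967 -0.99612056]
286 [ 2. -3.]
290 [12. -6.]
294 [ 22. -10.]
298 [ 31. -14.]
302 [ 40. -20.]
306 [ 48. -25.]
310 [ 56. -32.]
314 [ 64. -39.]
318 [ 71. -46.]
322 [ 78. -54.]
326 [ 84. -62.]
330 [ 90. -71.]
334 [ 94. -80.]
338 [ 99. -90.]
342 [102. -99.]
346 [ 105. -109.]
350 [ 107. -119.]
354 [ 109. -130.]
358 [ 109. -140.]
```

Call:
arm_command([
  [7, -5, 0, 0],
  [12, -6, 0, 0],
  [17, -8, 0, 0],
  [24, -11, 0, 0],
  [31, -14, 0, 0],
])

```text
t: 3.28
tcp_pos: [0.5833, -0.1081, 0.0522]
tcp_rot: [[1.0, -0.0, -0.001], [-0.0, -1.0, -0.0], [-0.001, 0.0, -1.0]]
wrist_force: [-2.5, 1.1, 0.7]
gripper_width: 0.0002
finger_force: 1.3
```

Call:
arm_command([
  [9, -6, 0, 0],
  [17, -11, 0, 0],
  [25, -18, 0, 0],
  [33, -25, 0, 0],
  [40, -32, 0, 0],
])

```text
t: 3.9
tcp_pos: [0.6235, -0.0758, 0.0521]
tcp_rot: [[1.0, -0.0, -0.0], [-0.0, -1.0, -0.0], [-0.0, 0.0, -1.0]]
wrist_force: [-3.2, 0.2, -1.0]
gripper_width: 0.0003
finger_force: 1.0
```

Call:
arm_command([
  [7, -8, 0, 0],
  [13, -16, 0, 0],
  [19, -25, 0, 0],
  [23, -34, 0, 0],
  [28, -44, 0, 0],
])

```text
t: 4.53
tcp_pos: [0.6513, -0.0318, 0.0523]
tcp_rot: [[1.0, -0.0, -0.0], [-0.0, -1.0, -0.0], [-0.0, 0.0, -1.0]]
wrist_force: [-2.5, -0.8, -0.3]
gripper_width: -0.0001
finger_force: 1.0
```

Call:
arm_command([
  [3, -9, 0, 0],
  [6, -19, 0, 0],
  [8, -29, 0, 0],
  [9, -37, 0, 0],
  [10, -42, 0, 0],
])

```text
t: 5.15
tcp_pos: [0.6611, 0.0102, 0.0523]
tcp_rot: [[1.0, 0.0, 0.0], [0.0, -1.0, -0.0], [0.0, 0.0, -1.0]]
wrist_force: [-2.5, -0.8, 0.1]
gripper_width: -0.0
finger_force: 0.9
```

```bash
python3 -c "
from h import *
o=readout.get_obs();p=o['tcp_pos'];print(p,o['wrist_force'],o['t'])
d=p[:2]-[.513,.022];print(np.degrees(np.arctan2(d[1],d[0])),np.linalg.norm(d))
a=snap('scene','g0.png')[175:305,240:410];b=snap('side','g1.png')[170:300,260:430]
cv2.imwrite('pics/g.png',cv2.resize(np.hstack([a,b])[...,::-1],(800,306),interpolation=3))
"
```

```text
[0.66113186 0.0101948  0.05228385] [-2.50256491 -0.79384461  0.13154982] 5.15
-4.5564911314115 0.14860151440974226
```

View pics/g.png

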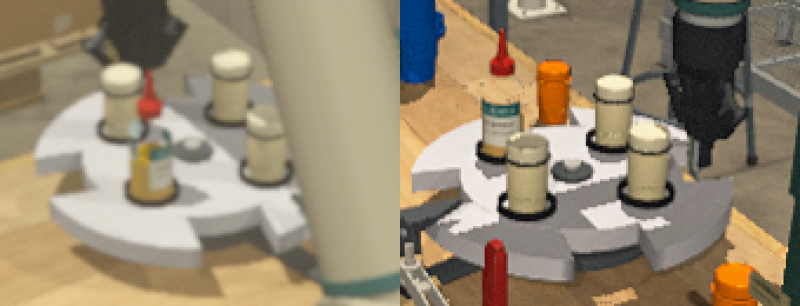

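The first stroke worked: the bottle ring is at scene (304.6,255.8) and side (301.7,233.8), with everything upright. I'll back off, lift and return over the next notch.

```bash
python3 -c "
from h import *
C=np.array([.513,.022])
for q in [atz('scene',304.6,255.8,.064),atz('side',301.7,233.8,.064),tri([('scene',304.6,255.8),('side',301.7,233.8)])]:
  d=q[:2]-C;print(q,np.degrees(np.arctan2(d[1],d[0])),np.linalg.norm(d))"
```

```text
[0.4677 0.0996 0.064 ] 120.27479678142629 0.08985460477905403
[0.4656 0.0957 0.064 ] 122.74701229350877 0.08762676531745309
[0.4678 0.0992 0.0628] 120.34864142817784 0.0894588173407183
```

Call:
arm_command([
  [0, 8, 0, 0],
  [4, 12, -30, 0],
  [4, 12, -60, 0],
  [4, 12, -90, 0],
  [4, 12, -115, 0],
])

```text
t: 5.88
tcp_pos: [0.6654, -0.0032, 0.169]
tcp_rot: [[1.0, -0.001, 0.002], [-0.001, -1.0, -0.0], [0.002, 0.0, -1.0]]
wrist_force: [0.7, -0.1, -0.1]
gripper_width: -0.0001
finger_force: 0.0
```

Call:
arm_command([
  [-10, 30, -20, 0],
  [-30, 60, -20, 0],
  [-60, 90, -20, 0],
  [-100, 120, -20, 0],
  [-113, 121, -10, 0],
])

```text
t: 6.5
tcp_pos: [0.5508, -0.126, 0.1785]
tcp_rot: [[1.0, -0.004, 0.003], [-0.004, -1.0, -0.001], [0.003, 0.001, -1.0]]
wrist_force: [0.7, 0.5, -0.0]
gripper_width: -0.0002
finger_force: 0.0
```

```bash
python3 -c "
from h import *
o=readout.get_obs();print(o['tcp_pos'],o['t'])
print(proj('wrist',[[.513,.022,.073],[.43,.005,.06]]))
im=snap('wrist','i.png')
"
```

```text
[ 0.55078542 -0.12603452  0.17848287] 6.5
[[105.9 298.4]
 [155.  388. ]]
```

View pics/i.png

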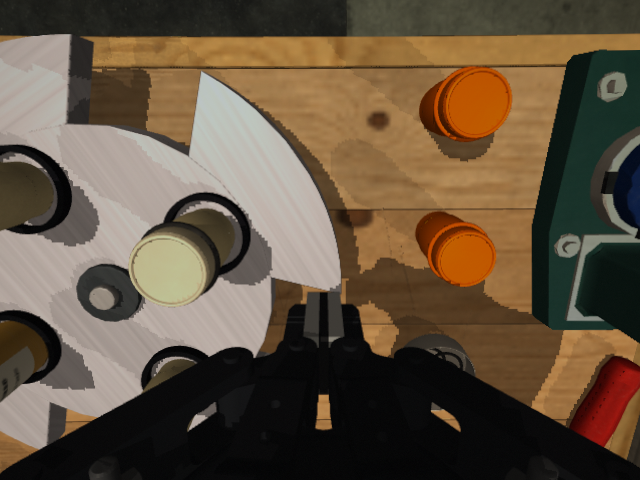

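The next notch's upper wall is near the fingers, with its rim corner at (340,291) and floor corner at (272,278). Another notch has corners at (202,72) and (190,155), and the nearest ring is at (207,234).

```bash
python3 -c "
from h import *
C=np.array([.513,.022])
for p,z in [((340,291),.06),((272,278),.06),((202,72),.06),((190,155),.06),((207,234),.065)]:
  d=atz('wrist',*p,z)[:2]-C;a=np.degrees(np.arctan2(d[1],d[0]));r=np.linalg.norm(d);print(a,r,np.degrees(np.arcsin(.038/r)))"
```

```text
-90.61027031164778 0.15960905362791925 13.773350269530193
-85.63669396881893 0.11172381124899024 19.884456495543297
-27.824972386141592 0.1606779698651934 13.679934411117287
-33.760715800302314 0.11246555028096383 19.74784045144866
-58.83234475745968 0.08192539288889616 27.63495815531359
```

Disc is at 59.5°, with the notch now at −104.3° and the bottle at 120.8°. About 71° is left. I'll shift over the notch and descend.

Call:
arm_command([
  [-25, -1, 0, 0],
  [-50, -2, 0, 0],
  [-74, -4, 0, 0],
  [-74, -4, 10, 0],
  [-74, -4, 20, 0],
])

```text
t: 7.18
tcp_pos: [0.4786, -0.1195, 0.1568]
tcp_rot: [[1.0, -0.0, 0.001], [-0.0, -1.0, -0.0], [0.001, 0.0, -1.0]]
wrist_force: [1.1, 0.4, -0.1]
gripper_width: -0.0
finger_force: 0.0
```

Call:
arm_command([
  [0, 0, 40, 0],
  [0, 0, 75, 0],
  [0, 0, 100, 0],
  [0, 0, 107, 0],
  [0, 0, 107, 0],
])

```text
t: 7.8
tcp_pos: [0.4784, -0.1193, 0.0502]
tcp_rot: [[1.0, -0.0, -0.0], [-0.0, -1.0, 0.0], [-0.0, -0.0, -1.0]]
wrist_force: [0.0, 0.8, 1.9]
gripper_width: -0.0002
finger_force: 0.0
```

```bash
python3 -c "
from h import *
o=readout.get_obs();p=o['tcp_pos'];print(p,o['wrist_force'])
C=np.array([.513,.022]);r=.148
for k,a in enumerate(np.arange(256,336,4)):
  q=C+r*np.array([np.cos(np.radians(a)),np.sin(np.radians(a))]);print(a,((q-p[:2])*1000*[1,-1]).round(0))
"
```

```text
[ 0.47835693 -0.11933633  0.05015623] [0.01330142 0.83551023 1.91875443]
256 [-1.  2.]
260 [9. 4.]
264 [19.  6.]
268 [29.  7.]
272 [40.  7.]
276 [50.  6.]
280 [60.  4.]
284 [70.  2.]
288 [80. -1.]
292 [90. -4.]
296 [100.  -8.]
300 [109. -13.]
304 [117. -19.]
308 [126. -25.]
312 [134. -31.]
316 [141. -39.]
320 [148. -46.]
324 [154. -54.]
328 [160. -63.]
332 [165. -72.]
```

Call:
arm_command([
  [7, 4, 0, 0],
  [13, 5, 0, 0],
  [19, 6, 0, 0],
  [27, 7, 0, 0],
  [35, 7, 0, 0],
])

```text
t: 8.43
tcp_pos: [0.5135, -0.1262, 0.0503]
tcp_rot: [[1.0, -0.0, -0.0], [-0.0, -1.0, 0.0], [-0.0, -0.0, -1.0]]
wrist_force: [-1.0, 2.0, 0.9]
gripper_width: -0.0
finger_force: 0.9
```

Call:
arm_command([
  [10, 0, 0, 0],
  [20, -2, 0, 0],
  [30, -4, 0, 0],
  [40, -7, 0, 0],
  [50, -10, 0, 0],
])

```text
t: 9.05
tcp_pos: [0.5636, -0.1159, 0.0502]
tcp_rot: [[1.0, 0.0, -0.0], [0.0, -1.0, 0.0], [-0.0, -0.0, -1.0]]
wrist_force: [-1.5, 1.8, -0.6]
gripper_width: -0.0002
finger_force: 1.0
```

Call:
arm_command([
  [9, -3, 0, 0],
  [19, -7, 0, 0],
  [28, -13, 0, 0],
  [36, -19, 0, 0],
  [44, -25, 0, 0],
])

```text
t: 9.68
tcp_pos: [0.6075, -0.0908, 0.0503]
tcp_rot: [[1.0, -0.0, -0.0], [-0.0, -1.0, -0.0], [-0.0, 0.0, -1.0]]
wrist_force: [-2.7, -0.7, -0.3]
gripper_width: -0.0001
finger_force: 1.0
```

Call:
arm_command([
  [7, -7, 0, 0],
  [14, -15, 0, 0],
  [20, -21, 0, 0],
  [25, -28, 0, 0],
  [29, -33, 0, 0],
])

```text
t: 10.3
tcp_pos: [0.6364, -0.0579, 0.0503]
tcp_rot: [[1.0, -0.0, 0.0], [-0.0, -1.0, -0.0], [0.0, 0.0, -1.0]]
wrist_force: [-1.9, -0.6, -0.2]
gripper_width: 0.0002
finger_force: 1.0
```

```bash
python3 -c "
from h import *
o=readout.get_obs();p=o['tcp_pos'];print(p,o['wrist_force'],o['t'])
d=p[:2]-[.513,.022];print(np.degrees(np.arctan2(d[1],d[0])),np.linalg.norm(d))
a=snap('scene','j0.png')[175:305,240:410];b=snap('side','j1.png')[170:300,260:430]
cv2.imwrite('pics/j.png',cv2.resize(np.hstack([a,b])[...,::-1],(800,306),interpolation=3))
"
```

```text
[ 0.63636131 -0.0579367   0.05027042] [-1.91881948 -0.56526282 -0.17932972] 10.3
-32.94276941663089 0.14699622113302033
```

View pics/j.png

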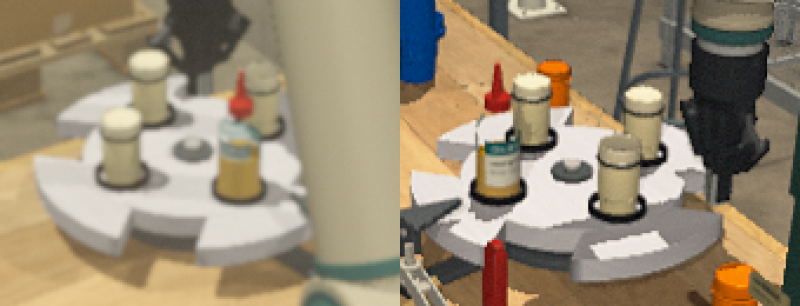

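```bash
python3 -c "
from h import *
C=np.array([.513,.022])
s=.425
for n,u,v in [('scene',239,188),('scene',123,176),('scene',153,110),('side',98,188),('side',217,206),('side',242,152),('side',131,138)]:
  q=atz(n,(240 if n=='scene' else 260)+u*s,(175 if n=='scene' else 170)+v*s,.064)[:2];d=q-C;print(n,q,np.degrees(np.arctan2(d[1],d[0])),np.linalg.norm(d))"
```

```text
scene [0.4258 0.0235] 179.0145046585517 0.0872129004218986
scene [0.5049 0.1121] 95.13708727404395 0.0904633627497895
scene [0.6014 0.0215] -0.32406769531072094 0.08840141401584031
side [0.4291 0.0204] -178.90748347450017 0.0839152548706134
side [ 0.5157 -0.0634] -88.18914412508938 0.08544267083840486
side [0.5992 0.0245] 1.6612448703184433 0.08623624528004446
side [0.5099 0.1062] 92.10851221511263 0.08425704718301015
```

Call:
arm_command([
  [3, -4, 0, 0],
  [5, -8, 0, 0],
  [7, -12, 0, 0],
  [9, -15, 0, 0],
  [10, -18, 0, 0],
])

```text
t: 11.02
tcp_pos: [0.6462, -0.0402, 0.0503]
tcp_rot: [[1.0, -0.0, 0.0], [-0.0, -1.0, -0.0], [0.0, 0.0, -1.0]]
wrist_force: [-0.9, -1.0, 0.1]
gripper_width: -0.0001
finger_force: 0.8
```

Call:
arm_command([
  [-2, 6, 0, 0],
  [0, 12, -10, 0],
  [0, 12, -40, 0],
  [0, 12, -80, 0],
  [0, 12, -115, 0],
])

```text
t: 11.65
tcp_pos: [0.6465, -0.053, 0.168]
tcp_rot: [[1.0, -0.001, 0.002], [-0.001, -1.0, -0.0], [0.002, 0.0, -1.0]]
wrist_force: [0.0, 0.2, -0.6]
gripper_width: 0.0002
finger_force: 0.0
```

Call:
arm_command([
  [-20, 15, -35, 0],
  [-50, 40, -70, 0],
  [-90, 60, -110, 0],
  [-140, 80, -150, 0],
  [-180, 90, -180, 0],
])

```text
t: 12.28
tcp_pos: [0.4643, -0.1433, 0.3479]
tcp_rot: [[1.0, -0.001, 0.003], [-0.001, -1.0, -0.001], [0.003, 0.001, -1.0]]
wrist_force: [0.1, -0.1, 0.5]
gripper_width: -0.0002
finger_force: 0.0
```

```bash
python3 -c "
from h import *
o=readout.get_obs();print(o['tcp_pos'],o['t'])
print(proj('wrist',[[.513,.022,.073],[.43,.005,.06]]))
im=snap('wrist','k.png')
"
```

```text
[ 0.46433106 -0.14332795  0.34794542] 12.275
[[164.9 152.4]
 [193.3 225.9]]
```

View pics/k.png

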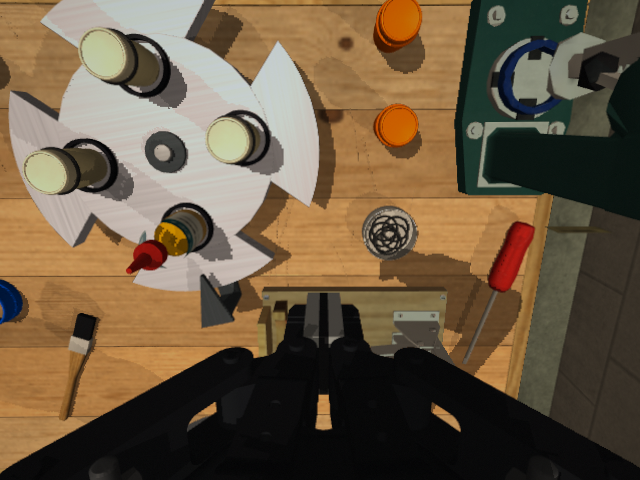

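The bottle ring is at about (188,228). The other rings are at (247,138), (144,66) and (91,165), the arrow tip at (201.5,274), and the notch corners at (319,206), (278,41), (274,259) and (271,190).

```bash
python3 -c "
from h import *
C=atz('wrist',163,152,.073)[:2];print(C)
for n,p,z in [('bot',(188,228),.064),('r',(242,138),.064),('b',(144,66),.064),('l',(91,165),.064),('tip',(201.5,274),.08),('n1',(319,206),.06),('n2',(278,41),.06),('n3',(274,259),.06),('arrbase',(218,322),.08)]:
  d=atz('wrist',*p,z)[:2]-C;print(n,np.degrees(np.arctan2(d[1],d[0]))%360,np.linalg.norm(d))
c=cv2.imread('pics/k.png')[180:340,100:310];cv2.imwrite('pics/l.png',cv2.resize(c,(788,600),interpolation=3))"
```

```text
[0.5127 0.0241]
bot 189.51639521906992 0.08709862226235272
r 279.70841736573607 0.08420593803289647
b 8.130102354155982 0.08555992052357225
l 99.83977392712458 0.08484815849504339
tip 192.42662086582402 0.13987698166603402
n1 249.7399171018199 0.17673449012572506
n2 311.08509250427113 0.16570823757435837
n3 221.5967095783086 0.16795121315429673
arrbase 192.53798531271119 0.20314452983036488
```

View pics/l.png

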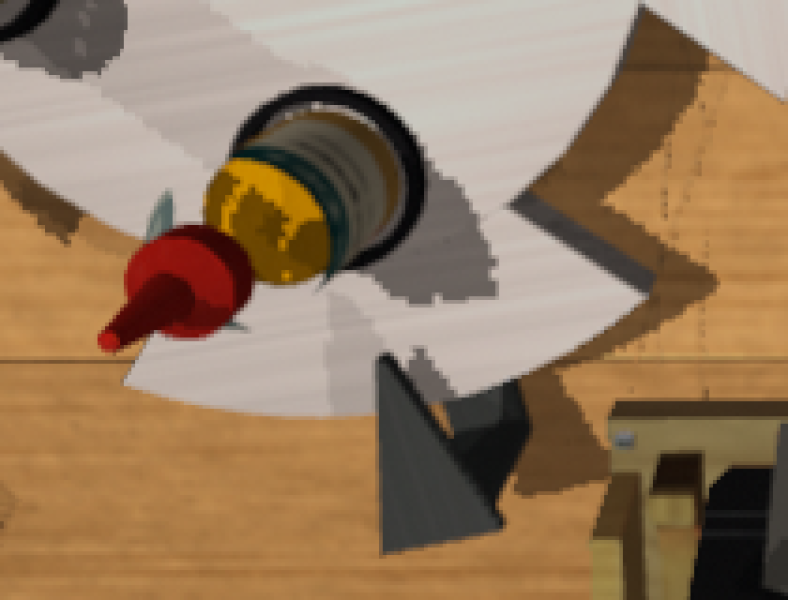

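The bottle's pocket is at 189.5° and the arrow at about 192.2°. That is a 4 mm error against the 14 mm allowed, with the disc at rest and the arm clear, so I'll hand in.

```bash
python3 -c "
from h import *
print(env.close_job())"
```

```text
the job is handed in; nothing more can be done
None
```

The job is handed in at about 12 s of the 56 s: by my last camera measurement the grease bottle stands about 4 mm from the arrow line (14 mm allowed), the bottle and three cartridges are upright in their pockets, and the arm is clear; no verdict was returned.

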